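Crank the twin-bay tote over to empty its front bay

TASK

Bring the empty aluminium tray up to the front of the bench tipper so that it sits centred under the tote's lip, then wind the crank by its loose black grip sleeve until the three steel tubes in the front bay have rolled out into the tray, and wind it back until the tote is level again. Keep firm hold of the sleeve whenever the crank is turning, and do not tip so far that the two thicker aluminium rollers in the rear bay come over the divider. Leave the tray under the lip with the tubes in it, and do not shift or tip the lamp, tin, bottle and mug.

Things in the scene. Friction and masses are not known exactly. Their poses are not given: they have to be found in the camera images.
- stand: The tipper: a fixed grey stand; origin on the bench, mid-width, at the front edge of its base plate (240 x 200 mm, 10 mm thick, behind that edge). x to its back (away from the robot), y to its left, z up. Cheeks 105 mm high at y = +-78 mm carry the tote's pivot, which runs along y, 85 mm above the origin. A gearbox 110 mm high stands under the crank (x -42 to +78 mm, y -140 to -250 mm).
- dock (a point): Point on the bench where the centre of the tray belongs, 90 mm in front of the stand's origin (stand x = -90 mm), with the stand's axes. The tray centred here with its sides along these axes clears the base plate by 10 mm.
- crank_axis (a point): Point on the crank's fixed vertical axis, 250 mm above the bench, level with the middle of the sleeve (stand x 0, y -200 mm), with the stand's axes. The crank arm below it, 75 mm long, turns 188 to 208 mm above the bench.
- sleeve_centre (a point): Centre of the black grip sleeve: an upright cylinder, 29 mm diameter, 80 mm long (210 to 290 mm above the bench, pin head to 295 mm), spinning freely on its pin at the end of the crank arm. It goes round the crank axis on a circle of 55 mm radius. Its own x and y turn with it and mean nothing. Smooth: needs a firm grip (about 50 N).
- crank (a joint): Crank angle, rad; grows anticlockwise seen from above, which tips the tote forwards; stops at -1.6 and 17.6. At 0 the tote is level and the arm points along the stand's -x (towards the robot). Starts between -0.42 and 0.1. Turning takes up to 6 N at the sleeve (more if wound jerkily); the crank stays where it is left (worm gear).
- tote (a joint): Forward tip of the tote, rad; 0 is level; always crank angle / 12 (30 degrees a turn). Grey plastic box, 225 mm long, 126 wide, 75 high, hinged below its front lip; its back rises (to 290 mm above the bench at 0.84 rad). The front bay's front slopes at 35 degrees: its tubes roll out between 0.6 and 0.75 rad; the leaning divider lets the rollers over from about 1.15 rad.
- lip (a point): Middle of the top edge of the tote's sloping front, towards the robot; 120 mm above the bench with the tote level. Turns with the tote.
- rear_bay (a point): Middle of the floor of the tote's rear bay (118 mm wide, 75 mm long, behind a 45 mm high divider). Turns with the tote: x along the tote's floor to the back, y to the stand's left, z square to the floor.
- tray_centre (a point): Centre, half-way up, of the empty open aluminium tray: 160 mm along its x, 210 mm along its y, 55 mm high, walls and floor 5 mm, 0.25 to 0.5 kg. It starts flat on the bench to the left of the stand, its axes turned up to 0.35 rad from the stand's.
- sleeve: The grip sleeve described above (origin at its centre).
- tube0_centre (a point): Centre of a loose stainless tube, 32 mm in diameter, 110 mm long (along its y), about 0.12 kg, lying crosswise in the front bay at the start.
- tube1_centre (a point): Centre of a loose stainless tube, 32 mm in diameter, 110 mm long (along its y), about 0.12 kg, lying crosswise in the front bay at the start.
- tube2_centre (a point): Centre of a loose stainless tube, 32 mm in diameter, 110 mm long (along its y), about 0.12 kg, lying crosswise in the front bay at the start.
- bar0_centre (a point): Centre of a loose aluminium roller, 38 mm in diameter, 95 mm long (along its y), about 0.2 kg, lying crosswise in the rear bay.
- bar1_centre (a point): Centre of a loose aluminium roller, 38 mm in diameter, 95 mm long (along its y), about 0.2 kg, lying crosswise in the rear bay.
- lamp_base (a point): Bystander: a black desk lamp; this is the centre of its round foot (170 mm diameter, 20 mm high). A 14 mm stem rises from the foot to 300 mm, then its arm leans over along the foot's -y up to 430 mm, with the shade 180 mm out along -y and 75 mm along +x. Stands right of the crank.
- tin_centre (a point): Bystander: centre of a pencil tin, 75 mm in diameter, 110 mm high (pencils up to 190 mm), standing left of the tipper and behind the tray.
- bottle_centre (a point): Bystander: a clear water bottle, 70 mm in diameter, 210 mm high; point 100 mm up its axis. Stands left of the tipper and behind the tray; may have swapped places with the tin.
- mug_centre (a point): Bystander: centre of a white mug, 78 mm in diameter, 90 mm high, handle on its +y side (out to 75 mm), on the robot's side of the tray.
There are look-alikes about, which are no part of the job. What is shaped like the part that bears tube1_centre but purple or turquoise is not meant.

How it is judged:
On the way, in this order (a step that is already met when the one before it is completed fails the run):
1. the tray stands on the bench centred under the lip (within 45 mm of the dock point) while the tote is not yet tipped (horizontal distance between tray_centre and dock below 0.045 m and angle between tray_centre's own z axis and vertical below 0.1 rad and height (world z) of tray_centre below 0.04 m and value of joint tote below 0.3 rad), for 0.2 s.
2. with the tote tipped by the held sleeve, the three tubes have come out into the tray and the two rollers are still in the rear bay (value of joint tote above 0.5 rad and contact force between the fingers and sleeve above 0.3 N and x of tube0_centre in the frame of tray_centre between -0.078 and 0.078 m and y of tube0_centre in the frame of tray_centre between -0.103 and 0.103 m and z of tube0_centre in the frame of tray_centre between -0.03 and 0.03 m and x of tube1_centre in the frame of tray_centre between -0.078 and 0.078 m and y of tube1_centre in the frame of tray_centre between -0.103 and 0.103 m and z of tube1_centre in the frame of tray_centre between -0.03 and 0.03 m and x of tube2_centre in the frame of tray_centre between -0.078 and 0.078 m and y of tube2_centre in the frame of tray_centre between -0.103 and 0.103 m and z of tube2_centre in the frame of tray_centre between -0.03 and 0.03 m and x of bar0_centre in the frame of rear_bay between -0.04 and 0.04 m and z of bar0_centre in the frame of rear_bay between -0.01 and 0.065 m and y of bar0_centre in the frame of rear_bay between -0.06 and 0.06 m and x of bar1_centre in the frame of rear_bay between -0.04 and 0.04 m and z of bar1_centre in the frame of rear_bay between -0.01 and 0.065 m and y of bar1_centre in the frame of rear_bay between -0.06 and 0.06 m), for 0.2 s.
At the end, for the whole second after the job is handed in: The three tubes lie in the tray; the tray stands flat on the bench within 45 mm of the dock point; the two rollers lie in the tote's rear bay; the tote is level within 4 degrees (0.07 rad) and the crank at rest (x of tube0_centre in the frame of tray_centre between -0.078 and 0.078 m and y of tube0_centre in the frame of tray_centre between -0.103 and 0.103 m and z of tube0_centre in the frame of tray_centre between -0.03 and 0.03 m and x of tube1_centre in the frame of tray_centre between -0.078 and 0.078 m and y of tube1_centre in the frame of tray_centre between -0.103 and 0.103 m and z of tube1_centre in the frame of tray_centre between -0.03 and 0.03 m and x of tube2_centre in the frame of tray_centre between -0.078 and 0.078 m and y of tube2_centre in the frame of tray_centre between -0.103 and 0.103 m and z of tube2_centre in the frame of tray_centre between -0.03 and 0.03 m and x of bar0_centre in the frame of rear_bay between -0.04 and 0.04 m and z of bar0_centre in the frame of rear_bay between -0.01 and 0.065 m and y of bar0_centre in the frame of rear_bay between -0.06 and 0.06 m and x of bar1_centre in the frame of rear_bay between -0.04 and 0.04 m and z of bar1_centre in the frame of rear_bay between -0.01 and 0.065 m and y of bar1_centre in the frame of rear_bay between -0.06 and 0.06 m and horizontal distance between tray_centre and dock below 0.045 m and angle between tray_centre's own z axis and vertical below 0.1 rad and height (world z) of tray_centre below 0.04 m and value of joint tote between -0.07 and 0.07 rad and linear speed of sleeve below 0.02 m/s); the robot touches nothing.
It fails at once if the crank turns (faster than 1.5 rad/s) without the fingers holding the sleeve ((velocity of joint crank above 1.5 rad/s or velocity of joint crank below -1.5 rad/s) and contact force between the fingers and sleeve below 0.3 N).
It fails at once if a roller leaves the rear bay (not (x of bar0_centre in the frame of rear_bay between -0.04 and 0.04 m and z of bar0_centre in the frame of rear_bay between -0.01 and 0.065 m and y of bar0_centre in the frame of rear_bay between -0.06 and 0.06 m) or not (x of bar1_centre in the frame of rear_bay between -0.04 and 0.04 m and z of bar1_centre in the frame of rear_bay between -0.01 and 0.065 m and y of bar1_centre in the frame of rear_bay between -0.06 and 0.06 m)).
It fails at once if the lamp, tin, bottle or mug is shifted by more than 30 mm or tipped ((distance of lamp_base from where it was at the start of the episode above 0.03 m or angle between lamp_base's own z axis and vertical above 0.25 rad) or (distance of tin_centre from where it was at the start of the episode above 0.03 m or angle between tin_centre's own z axis and vertical above 0.25 rad) or (distance of bottle_centre from where it was at the start of the episode above 0.03 m or angle between bottle_centre's own z axis and vertical above 0.25 rad) or (distance of mug_centre from where it was at the start of the episode above 0.03 m or angle between mug_centre's own z axis and vertical above 0.25 rad)).
It also fails if it takes over 72 s, if anything falls off the work surface, if the arm or the gripper's body presses on something with over 40 N, if the wrist force passes 120 N, or if a joint passes its speed limit or range.

ROBOT

A 6-joint arm with a two-finger parallel gripper is mounted at the origin on the work surface. World frame = base frame: x ahead of the robot, y to its left, z up, the work surface at z = 0. Lengths are in m, angles in rad, forces in N, time in s.
With the tool pointing down it reaches from about 0.35 to 0.925 m from the base axis. Payload 6.4 kg.
Tool frame: the origin (TCP) lies at the very end of the fingers, on their centre line; the grasp point (between the pads) lies 19 mm behind it; z points along the fingers, y is the line along which they close (so a half turn about z gives the same grasp; the last joint's range is limited). The gripper opens to 94 mm and grips with 3 to 60 N. Pads are 16 mm wide; open, the fingers measure 119 mm over their backs; the gripper's body (75 mm by 177 mm) begins 78 mm behind the grasp point.
Start: joints at [-1.274, 0.245, 1.558, -0, 1.339, -0.174], TCP at [0.295, -0.579, 0.205] pointing down, gripper open.
Joint ranges: [-3.13, 3.13], [-1.02, 2.26], [0.13, 2.54], [-0.95, 4.09], [0.21, 2.88], [-2.74, 2.74]. Speed limits (rad/s): [2.57, 2.57, 3.14, 3.14, 3.14, 3.14].

INTERFACE

Orientations are given as a 3x3 rotation matrix whose columns are the frame's x, y, z axes.
In Python, from workcell import status, vision, ticket gives the robot as it stands. The module is installed in compiled form; this text tells all that it offers.
- The arm moves only by the tool move_arm, never from a script. Its argument "commands" is one flat list of numbers, 7 for each row, row after row: the turn, a rotation vector about the world's x, y, z in degrees, then the shift along the world's x, y, z in cm, then the opening, from -1 (shut) to 1 (fully open), so that 0 is half open. In form: [wx, wy, wz, dx, dy, dz, claw, wx, wy, wz, dx, dy, dz, claw, ...]. A call has 1 to 10 rows; each row shifts and turns the commanded pose from where the row before left it; what a row does not reach is not made up. A row lasts 1/12 s, in which the tool goes at most 41.7 mm and 7.16 degrees, less where a joint would pass 70% of its speed; a pose out of reach is approached as far as the arm can. A call with a gripper value outside its range is refused whole. The fingers move at their own pace and stop on an object; "grip_force" is the grip in N (left out, the last holds). Time passes only in rows, so rows that do not move let the fingers close. It gives the time, the measured TCP pose, the force, the opening and the grip force at its end, in the units of the state.
- status.observe(): the state, without advancing time (a new reading comes with each control period).
- vision.capture(name): name is "scene" or "top"; returns (picture, depth): 420x560x3 uint8, red, green, blue; 420x560 float32, m along the optical axis (not along the pixel's ray), 0 where there is no reading.
- vision.camera_model(name): a dict with "camera_matrix" (3x3 intrinsics, pixels), "distortion" ([k1, k2, p1, p2, k3] as OpenCV has them; the pictures are not rectified), "world_from_camera" (4x4, takes a point from camera to world coordinates). Camera axes: x right, y up, looking along -z (the intrinsics and any distortion apply to the point x, -y, -z); pixel columns grow to the right and rows downward; lengths in m; the calibration is good to about 2 mm. A picture is of the moment at which its call begins. camera_model takes no time and is no camera call.
- ticket.job_done(): hands the job in; it is judged then, once.
The state is a dict: "time": time; "qpos": joint angles; "qd": joint speeds; "effort": joint torques, N m; "ee_pos": TCP position; "orientation": TCP orientation; "wrist_force": force on the tool from outside, world axes, zero at the start; "wrist_torque": the same for the moment, N m; "opening": finger opening in m; "finger_force": force on a finger pad.
Only numpy, scipy, OpenCV 4.12 (cv2) and the standard library are available. Lean on these libraries where they do the work, as an engineer would, in place of code of your own. Each camera call takes 0.05 s, during which the arm holds its last target. There are 200 camera calls.

## Working session

There is one attempt and no reset: what is moved stays moved. The work goes in short steps, Python scripts to look and compute and a tool call to move; the robot and the scene stay as the last step left them, time stands still between calls to the robot, and variables do not carry over. Pictures are saved under pics/ and viewed, at most 10 in all, crops included, and the job is handed in when it is done.

Besides the shell and the picture viewer there is one more tool, called as name(argument=value, ...), one argument or row to a line, values as JSON. move_arm: Moves the arm, as the interface text tells. Its arguments: {"type":"object","properties":{"commands":{"type":"array"},"grip_force":{"type":"number"}},"required":["commands"]}

```bash
mkdir -p pics
cat > h.py <<'E'
import numpy as np, cv2
from workcell import status, vision, ticket
def cloud(name):
    im,d=vision.capture(name); m=vision.camera_model(name)
    K=np.array(m["camera_matrix"]);D=np.array(m["distortion"]);T=np.array(m["world_from_camera"])
    h,w=d.shape; u,v=np.meshgrid(np.arange(w),np.arange(h))
    p=cv2.undistortPoints(np.stack([u,v],-1).reshape(-1,1,2).astype(np.float64),K,D).reshape(h,w,2)
    P=np.stack([p[...,0]*d,-p[...,1]*d,-d],-1)@T[:3,:3].T+T[:3,3]
    P[d==0]=np.nan
    return im,P
def save(im,f): cv2.imwrite('pics/'+f,im[...,::-1])
E
python3 - <<'E'
from h import *
a,P=cloud("top"); b,Q=cloud("scene")
np.savez('s0.npz',a=a,P=P,b=b,Q=Q)
save(a,'top0.png'); save(b,'scene0.png')
for n in("top","scene"): print(np.round(vision.camera_model(n)["world_from_camera"],3).tolist())
print(status.observe())
E
```

```text
[[-0.029, 0.996, -0.089, 0.461], [-1.0, -0.029, -0.001, -0.017], [-0.003, 0.089, 0.996, 1.178], [0.0, 0.0, 0.0, 1.0]]
[[0.307, -0.68, 0.666, 1.298], [0.951, 0.235, -0.199, -0.245], [-0.021, 0.695, 0.719, 0.965], [0.0, 0.0, 0.0, 1.0]]
{'time': 0.1, 'qpos': array([-1.27412343e+00,  2.45721535e-01,  1.55889328e+00,  1.60224376e-06,
        1.33869884e+00, -1.74127888e-01]), 'qd': array([-1.57674789e-05, -1.88579287e-03, -3.05984785e-03,  7.80396118e-04,
       -8.58749823e-04,  4.43470628e-04]), 'effort': array([ 2.91257466e-04, -4.16912305e+01, -3.15525591e+01,  6.87116222e-02,
        3.09626106e-02, -4.71785290e-05]), 'ee_pos': array([ 0.29466832, -0.57876132,  0.20446945]), 'orientation': array([[ 8.91205582e-01,  4.53599337e-01, -5.01625931e-04],
       [ 4.53599516e-01, -8.91204112e-01,  1.64627242e-03],
       [ 2.99696985e-04, -1.69470445e-03, -9.99998519e-01]]), 'wrist_force': array([ 0.1196379 , -0.17664403,  0.10167335]), 'wrist_torque': array([-0.00109571, -0.02543545, -0.03685731]), 'finger_force': 0.0, 'opening': 0.09380014009068734}
```

View pics/top0.png

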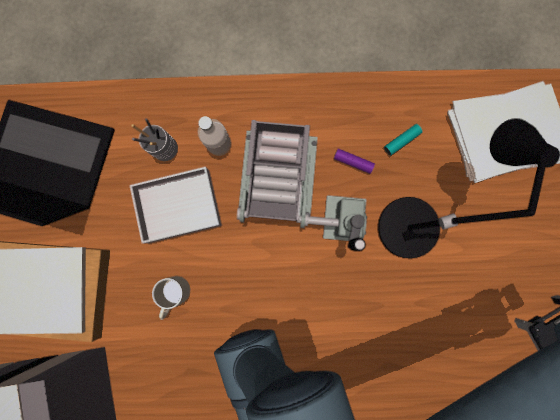

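View pics/scene0.png

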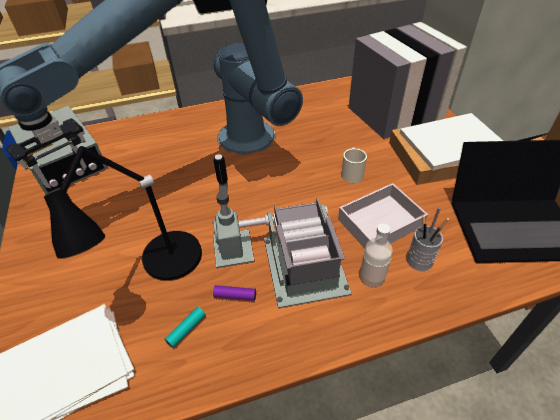

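The top view shows three steel tubes in the front bay at about (275,172), (275,184) and (275,197), with two rollers at (279,139) and (279,153). The tray is at (176,205) and the sleeve top at (357,245). The purple (354,160) and turquoise (403,138) tubes on the bench are look-alikes that I won't touch. The bystanders are the mug (168,293), bottle (210,135), tin (155,142) and lamp foot (408,227).

```bash
python3 - <<'E'
from h import *
s=np.load('s0.npz');P=s['P'];Q=s['Q'];a=s['a']
def rect(name,box,z0,z1,C=P):
    u0,v0,u1,v1=box;R=C[v0:v1,u0:u1].reshape(-1,3)
    R=R[(R[:,2]>z0)&(R[:,2]<z1)]
    r=cv2.minAreaRect(R[:,:2].astype(np.float32)); print(name,len(R),np.round(r[0],4),np.round(r[1],4),round(r[2],2),'zmed',round(float(np.median(R[:,2])),4)); return R
rect('tray rim',(125,160,225,250),.045,.065)
rect('tray all',(125,160,225,250),.02,.065)
R=rect('plate',(225,110,322,235),.004,.016)
rect('tote',(235,115,320,230),.1,.2)
rect('gearbox',(320,190,372,246),.1,.118)
rect('sleeve',(340,225,375,260),.27,.31)
rect('sleeve top',(340,225,375,260),.285,.30)
rect('mug',(145,270,190,325),.08,.1)
rect('bottle',(190,110,235,160),.12,.25)
rect('bottlecap',(190,110,235,160),.19,.25)
rect('tin',(125,110,185,165),.1,.13)
rect('lampfoot',(375,195,445,262),.012,.03)
rect('shade',(480,110,560,175),.2,.5)
rect('arm lamp',(400,190,545,262),.2,.5)
# scene view of plate / tote / sleeve
rect('S sleeve',(205,145,235,190),.2,.31,Q)
rect('S tote',(265,195,345,285),.11,.2,Q)
rect('S plate',(255,190,355,305),.004,.016,Q)
rect('S gearbox',(205,195,260,265),.1,.118,Q)
rect('S tray',(330,180,432,250),.045,.065,Q)
E
python3 - <<'E'
import cv2,sys
sys.path.insert(0,'.')
im=cv2.imread('pics/top0.png')[100:270,115:395]
cv2.imwrite('pics/crop0.png',cv2.resize(im,None,fx=2.8,fy=2.8,interpolation=cv2.INTER_CUBIC))
E
```

```text
tray rim 694 [0.5772 0.2834] [0.1618 0.2137] 12.05 zmed 0.0545
tray all 1139 [0.5772 0.2831] [0.1618 0.2143] 12.02 zmed 0.0506
plate 1062 [0.6679 0.017 ] [0.2696 0.3513] 88.13 zmed 0.0094
tote 4985 [0.6411 0.0068] [0.1807 0.2431] 82.59 zmed 0.1163
gearbox 607 [ 0.5255 -0.1826] [0.0691 0.0955] 84.93 zmed 0.1098
sleeve 160 [ 0.458  -0.1646] [0.0281 0.0268] 16.73 zmed 0.2927
sleeve top 141 [ 0.4577 -0.1654] [0.0268 0.0263] 62.41 zmed 0.293
mug 212 [0.3481 0.2927] [0.0772 0.0793] 23.34 zmed 0.0889
bottle 654 [0.7475 0.1652] [0.0609 0.069 ] 25.61 zmed 0.1495
bottlecap 165 [0.752  0.1666] [0.0297 0.0317] 88.35 zmed 0.2098
tin 572 [0.7435 0.3212] [0.0706 0.073 ] 60.44 zmed 0.1108
lampfoot 2801 [ 0.5012 -0.3501] [0.1675 0.1645] 88.18 zmed 0.0202
shade 2497 [ 0.6447 -0.496 ] [0.1234 0.084 ] 23.92 zmed 0.367
arm lamp 1031 [ 0.5089 -0.4114] [0.0428 0.1532] 16.32 zmed 0.3769
S sleeve 342 [ 0.4678 -0.1663] [0.0285 0.0325] 89.55 zmed 0.254
S tote 3017 [0.6458 0.0061] [0.1443 0.238 ] 82.69 zmed 0.1202
S plate 1613 [0.5757 0.0411] [0.2972 0.4381] 69.82 zmed 0.0093
S gearbox 453 [ 0.5269 -0.1842] [0.0686 0.0947] 83.09 zmed 0.1088
S tray 568 [0.6164 0.292 ] [0.2432 0.2171] 12.17 zmed 0.0522
```

View pics/crop0.png

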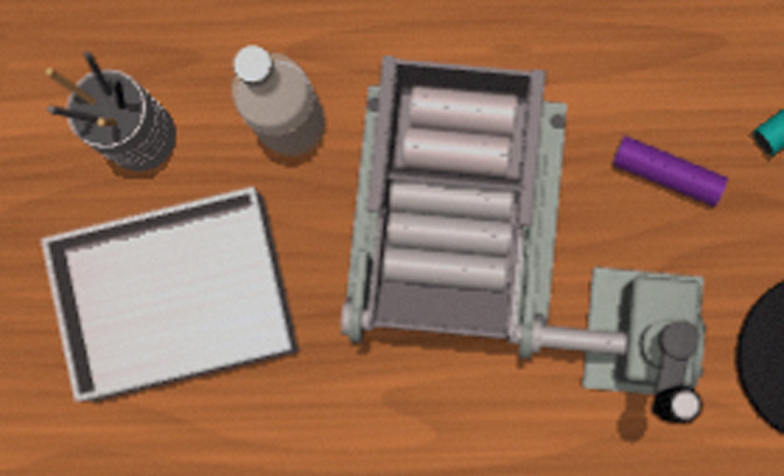

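The crop confirms that the silver tubes are the three in the front bay, with the crank's black sleeve at crop (685,403). Next I'll refine the stand pose.

```bash
cat > fit.py <<'E'
from h import *
s=np.load('s0.npz');P=s['P'];Q=s['Q']
def sel(box,z0,z1,C=P):
    u0,v0,u1,v1=box;R=C[v0:v1,u0:u1].reshape(-1,3);return R[(R[:,2]>z0)&(R[:,2]<z1)]
def edges(n,R,lo,hi,step=.006):
    L=[]
    for x in np.arange(lo,hi,step):
        k=R[(R[:,0]>=x)&(R[:,0]<x+step)]
        if len(k)>2: L.append((x+step/2,k[:,1].min(),k[:,1].max()))
    L=np.array(L)
    for j,t in((1,'right'),(2,'left')):
        ys=L[:,j];m=np.ones(len(L),bool)
        for _ in range(4):
            p=np.polyfit(L[m,0],ys[m],1);r=abs(ys-np.polyval(p,L[:,0]));m=r<max(2*np.median(r),.002)
        print(n,t,'yaw',np.degrees(np.arctan(p[0])).round(2),'y at x=.6',np.polyval(p,.6).round(4),m.sum(),len(m))
edges('tote',sel((235,115,320,230),.125,.2),.60,.74)
edges('totelow',sel((235,115,320,230),.1,.2),.60,.74)
edges('plate',sel((235,115,322,235),.004,.016),.60,.74)
edges('S tote',sel((265,195,345,285),.125,.2,Q),.60,.74)
# shaft
R=sel((300,205,342,235),.07,.13)
for y in np.arange(-.15,-.07,.008):
    k=R[abs(R[:,1]-y)<.004]
    if len(k)>3: print('shaft y',y.round(3),'x',k[:,0].min().round(4),k[:,0].max().round(4),'ztop',k[:,2].max().round(4))
for z0,z1 in((.185,.2),(.2,.212),(.212,.25)):
    R=sel((330,200,375,262),z0,z1)
    if len(R)>4:
        r=cv2.minAreaRect(R[:,:2].astype(np.float32));print(z0,len(R),np.round(r[0],4),np.round(r[1],4),r[2],R.min(0).round(3),R.max(0).round(3))
R=sel((235,190,320,235),.1,.125);print('lip x',np.percentile(R[:,0],[0,1,3,10]).round(4))
E
python3 fit.py
```

```text
tote right yaw -6.89 y at x=.6 -0.0594 22 24
tote left yaw -4.79 y at x=.6 0.078 24 24
totelow right yaw -6.89 y at x=.6 -0.0594 22 24
totelow left yaw -8.77 y at x=.6 0.0852 19 24
plate right yaw -5.28 y at x=.6 -0.1 24 24
plate left yaw -4.54 y at x=.6 0.1163 24 24
S tote right yaw -7.09 y at x=.6 -0.06 22 24
S tote left yaw -3.33 y at x=.6 0.0763 21 24
shaft y -0.15 x 0.485 0.5599 ztop 0.1169
shaft y -0.142 x 0.4853 0.5242 ztop 0.1081
shaft y -0.134 x 0.5065 0.5244 ztop 0.0998
shaft y -0.126 x 0.5091 0.5274 ztop 0.0982
shaft y -0.118 x 0.5095 0.5275 ztop 0.0996
shaft y -0.11 x 0.5098 0.5276 ztop 0.0984
shaft y -0.102 x 0.5123 0.5308 ztop 0.0987
shaft y -0.094 x 0.5128 0.5309 ztop 0.0994
shaft y -0.086 x 0.5129 0.531 ztop 0.0991
shaft y -0.078 x 0.5135 0.5311 ztop 0.098
0.185 31 [ 0.4857 -0.1709] [0.0243 0.0742] 81.25919342041016 [ 0.45  -0.183  0.19 ] [ 0.524 -0.154  0.2  ]
0.2 243 [ 0.4879 -0.1746] [0.0308 0.0759] 81.0652084350586 [ 0.453 -0.194  0.2  ] [ 0.525 -0.153  0.212]
0.212 26 [ 0.4764 -0.1617] [0.0149 0.0634] 80.04727935791016 [ 0.444 -0.172  0.213] [ 0.507 -0.151  0.25 ]
lip x [0.5108 0.5189 0.5256 0.5327]
```

move_arm(
  commands=[0,0,7,0.6,3.5,1.2,1,0,0,7,0.6,3.5,1.2,1,0,0,7,0.6,3.5,1.2,1,0,0,7,0.6,3.5,1.2,1,0,0,7,0.6,3.5,1.2,1,0,0,7,0.6,3.5,1.2,1,0,0,7,0.6,3.5,1.2,1,0,0,7,0.6,3.5,1.2,1,0,0,7,0.6,3.5,0,1,0,0,7,0.6,3.5,0,1],
  grip_force=45,
)

```text
time: 0.93
ee_pos: [0.3549, -0.2278, 0.302]
orientation: [[-0.127, 0.992, 0.001], [0.992, 0.127, -0.001], [-0.001, 0.001, -1.0]]
wrist_force: [0.2, -0.4, 0.2]
opening: 0.094
finger_force: 0.0
```

move_arm(
  commands=[0,0,7,0.5,3.5,0,1,0,0,7,0.5,3.5,0,1,0,0,7,0.5,3.5,0,1,0,0,7,0.5,3.5,0,1,0,0,7,0.5,3.5,0,1,0,0,7,0.5,3.5,0,1,0,0,7,0.5,3.5,0,1,0,0,7,0.5,3.5,0,1,0,0,7,0.5,3.5,0,1,0,0,7,0.5,3.5,0,1],
)

```text
time: 1.77
ee_pos: [0.4044, 0.1226, 0.3013]
orientation: [[-0.976, 0.219, 0.0], [0.219, 0.976, -0.0], [-0.0, -0.0, -1.0]]
wrist_force: [0.2, -0.0, 0.5]
opening: 0.0941
finger_force: 0.0
```

move_arm(
  commands=[0,0,6.15,1.9,3.26,-1.2,1,0,0,6.15,1.9,3.26,-1.2,1,0,0,6.15,1.9,3.26,-1.2,1,0,0,6.15,1.9,3.26,-1.2,1,0,0,0,1.9,3.26,-1.2,1,0,0,0,1.9,3.26,-1.2,1,0,0,0,1.9,3.26,-1.2,1,0,0,0,1.9,3.26,-1.2,1,0,0,0,0,0,-3.5,1,0,0,0,0,0,-3.5,1],
)

```text
time: 2.6
ee_pos: [0.5582, 0.3836, 0.1351]
orientation: [[-0.979, -0.203, 0.003], [-0.203, 0.979, 0.001], [-0.003, 0.001, -1.0]]
wrist_force: [-0.1, 0.5, -0.4]
opening: 0.094
finger_force: 0.0
```

```bash
cat > chk.py <<'E'
# tray drag path: clearance of the tray rectangle from the plate corner polygon, mug, bottle, tin
import numpy as np,cv2
c=lambda p,t:np.array([[p[0]+np.cos(t)*a-np.sin(t)*b,p[1]+np.sin(t)*a+np.cos(t)*b] for a,b in((.08,.105),(-.08,.105),(-.08,-.105),(.08,-.105))])
o=np.array([.534,.018]);yw=np.radians(-6.5);X=np.array([np.cos(yw),np.sin(yw)]);Y=np.array([-X[1],X[0]])
def clear(p,t):
    poly=(c(p,t)*1000).astype(np.float32).reshape(-1,1,2)
    d=lambda q:-cv2.pointPolygonTest(poly,(float(q[0]*1000),float(q[1]*1000)),True)
    plate=min(d(o+X*a+Y*b) for a in np.linspace(0,.24,13) for b in np.linspace(-.1,.1,21))
    return [round(v) for v in(plate,d((.348,.293))-39,d((.748,.165))-35,d((.7435,.321))-38)]
wp=[(.5772,.2834,12),(.545,.27,-5),(.50,.225,-30),(.46,.165,-40),(.44,.10,-25),(.4446,.028,-6.5)]
for a,b in zip(wp,wp[1:]):
    for s in np.linspace(0,1,5):
        q=np.array(a)*(1-s)+np.array(b)*s; print(q.round(3),clear(q[:2],np.radians(q[2])))
# gripper positions (left wall middle)
for w in wp:
    t=np.radians(w[2]); print(np.round([w[0]-np.sin(t)*.1025,w[1]+np.cos(t)*.1025],4),w[2])
E
python3 chk.py
```

```text
[ 0.577  0.283 12.   ] [51, 103, 43, 52]
[0.569 0.28  7.75 ] [53, 98, 53, 60]
[0.561 0.277 3.5  ] [53, 93, 66, 67]
[ 0.553  0.273 -0.75 ] [51, 86, 81, 72]
[ 0.545  0.27  -5.   ] [47, 79, 96, 75]
[ 0.545  0.27  -5.   ] [47, 79, 96, 75]
[  0.534   0.259 -11.25 ] [28, 70, 113, 76]
[  0.522   0.248 -17.5  ] [8, 61, 125, 75]
[  0.511   0.236 -23.75 ] [-1, 53, 130, 81]
[  0.5     0.225 -30.   ] [13, 47, 130, 92]
[  0.5     0.225 -30.   ] [13, 47, 130, 92]
[  0.49   0.21 -32.5 ] [16, 45, 127, 107]
[  0.48    0.195 -35.   ] [18, 45, 124, 124]
[  0.47   0.18 -37.5 ] [18, 47, 124, 143]
[  0.46    0.165 -40.   ] [16, 49, 127, 162]
[  0.46    0.165 -40.   ] [16, 49, 127, 162]
[  0.455   0.149 -36.25 ] [11, 53, 133, 173]
[  0.45    0.132 -32.5  ] [9, 53, 140, 184]
[  0.445   0.116 -28.75 ] [7, 51, 147, 195]
[  0.44   0.1  -25.  ] [8, 51, 156, 208]
[  0.44   0.1  -25.  ] [8, 51, 156, 208]
[  0.441   0.082 -20.375] [5, 62, 161, 216]
[  0.442   0.064 -15.75 ] [5, 77, 166, 226]
[  0.443   0.046 -11.125] [6, 95, 173, 237]
[ 0.445  0.028 -6.5  ] [10, 115, 181, 249]
[0.5559 0.3837] 12
[0.5539 0.3721] -5
[0.5512 0.3138] -30
[0.5259 0.2435] -40
[0.4833 0.1929] -25
[0.4562 0.1298] -6.5
```

move_arm(
  commands=[0,0,0,-0.2,0,-3.4,1,0,0,0,0,0,-3.4,1,0,0,0,0,0,-3.4,1,0,0,0,0,0,-1.3,1,0,0,0,0,0,0,-1,0,0,0,0,0,0,-1,0,0,0,0,0,0,-1,0,0,0,0,0,0,-1,0,0,0,0,0,0,-1,0,0,0,0,0,0,-1],
)

```text
time: 3.43
ee_pos: [0.5558, 0.382, 0.0223]
orientation: [[-0.98, -0.201, 0.003], [-0.201, 0.98, 0.001], [-0.003, 0.001, -1.0]]
wrist_force: [-0.5, 0.2, 0.2]
opening: 0.0576
finger_force: 0.0
```

```bash
sed -i 's/^wp=.*/wp=[(.5772,.2834,12),(.55,.28,-5),(.515,.26,-25),(.475,.21,-36),(.445,.155,-36),(.428,.10,-20),(.442,.028,-6.5)]/' chk.py; python3 chk.py
```

```text
[ 0.577  0.283 12.   ] [51, 103, 43, 52]
[0.57  0.283 7.75 ] [55, 100, 53, 59]
[0.564 0.282 3.5  ] [58, 96, 65, 64]
[ 0.557  0.281 -0.75 ] [59, 90, 78, 68]
[ 0.55  0.28 -5.  ] [57, 83, 92, 71]
[ 0.55  0.28 -5.  ] [57, 83, 92, 71]
[  0.541   0.275 -10.   ] [47, 74, 108, 73]
[  0.532   0.27  -15.   ] [35, 65, 120, 73]
[  0.524   0.265 -20.   ] [24, 56, 130, 72]
[  0.515   0.26  -25.   ] [14, 46, 136, 74]
[  0.515   0.26  -25.   ] [14, 46, 136, 74]
[  0.505   0.248 -27.75 ] [16, 41, 138, 82]
[  0.495   0.235 -30.5  ] [23, 37, 139, 93]
[  0.485   0.222 -33.25 ] [28, 34, 136, 107]
[  0.475   0.21  -36.   ] [31, 33, 133, 122]
[  0.475   0.21  -36.   ] [31, 33, 133, 122]
[  0.467   0.196 -36.   ] [29, 35, 134, 135]
[  0.46    0.182 -36.   ] [27, 37, 136, 149]
[  0.452   0.169 -36.   ] [25, 39, 139, 162]
[  0.445   0.155 -36.   ] [23, 41, 144, 176]
[  0.445   0.155 -36.   ] [23, 41, 144, 176]
[  0.441   0.141 -32.   ] [21, 40, 150, 185]
[  0.436   0.128 -28.   ] [21, 37, 157, 195]
[  0.432   0.114 -24.   ] [22, 35, 165, 205]
[  0.428   0.1   -20.   ] [24, 39, 174, 215]
[  0.428   0.1   -20.   ] [24, 39, 174, 215]
[  0.432   0.082 -16.625] [19, 56, 175, 223]
[  0.435   0.064 -13.25 ] [15, 74, 177, 232]
[ 0.438  0.046 -9.875] [13, 94, 180, 241]
[ 0.442  0.028 -6.5  ] [13, 115, 184, 251]
[0.5559 0.3837] 12
[0.5589 0.3821] -5
[0.5583 0.3529] -25
[0.5352 0.2929] -36
[0.5052 0.2379] -36
[0.4631 0.1963] -20
[0.4536 0.1298] -6.5
```

move_arm(
  commands=[0,0,0,0,0,0,-1,0,0,0,0,0,0,-1,0,0,0,0,0,0,-1,0,0,0,0,0,0,-1,0,0,0,0,0,0,-1,0,0,0,0,0,0,-1,0,0,0,0,0,0,-1,0,0,0,0,0,0,-1,0,0,0,0,0,0,-1,0,0,0,0,0,0,-1],
)

```text
time: 4.27
ee_pos: [0.5549, 0.3817, 0.0204]
orientation: [[-0.98, -0.201, 0.0], [-0.201, 0.98, 0.0], [-0.0, 0.0, -1.0]]
wrist_force: [0.9, 0.5, -1.6]
opening: 0.0046
finger_force: 45.0
```

move_arm(
  commands=[0,0,-4.25,0.1,0,0,-1,0,0,-4.25,0.1,0,0,-1,0,0,-4.25,0.1,0,0,-1,0,0,-4.25,0.1,0,0,-1,0,0,-4,0,-0.58,0,-1,0,0,-4,0,-0.58,0,-1,0,0,-4,0,-0.58,0,-1,0,0,-4,0,-0.58,0,-1,0,0,-4,0,-0.58,0,-1,0,0,0,0,0,0,-1],
)

```text
time: 5.1
ee_pos: [0.5588, 0.3515, 0.0204]
orientation: [[-0.902, 0.432, -0.001], [0.432, 0.902, -0.001], [0.0, -0.001, -1.0]]
wrist_force: [-1.8, -1.4, 0.1]
opening: 0.0047
finger_force: 45.0
```

Run:
```python
from h import *
a,P=cloud("top"); save(a,'top1.png')
R=P[150:280,120:260].reshape(-1,3); R=R[(R[:,2]>.045)&(R[:,2]<.063)]
print(len(R)); np.save('r1.npy',R)
```

```text
580
```

View pics/top1.png

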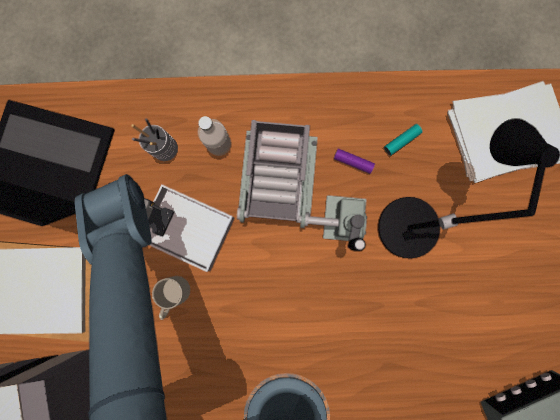

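The picture shows the tray following the grip: turned clockwise, right corner at (233,217), clear of the tipper at (240,215) and the mug at (170,290). I'll carry on along the path.

move_arm(
  commands=[0,0,-2.75,-0.7,-1.3,0,-1,0,0,-2.75,-0.7,-1.5,0,-1,0,0,-2.75,-0.5,-1.5,0,-1,0,0,-2.75,-0.5,-1.5,0,-1,0,0,0,-0.75,-1.38,0,-1,0,0,0,-0.75,-1.38,0,-1,0,0,0,-0.75,-1.38,0,-1,0,0,0,-0.75,-1.38,0,-1,0,0,4,-1.05,-1.04,0,-1,0,0,4,-1.05,-1.04,0,-1],
)

```text
time: 5.98
ee_pos: [0.4833, 0.2184, 0.0203]
orientation: [[-0.882, 0.472, -0.0], [0.472, 0.882, 0.001], [0.001, 0.0, -1.0]]
wrist_force: [0.1, 0.3, -0.7]
opening: 0.005
finger_force: 45.0
```

move_arm(
  commands=[0,0,4,-1.05,-1.04,0,-1,0,0,4,-1.05,-1.04,0,-1,0,0,3.4,-0.24,-1.66,0,-1,0,0,3.4,-0.24,-1.66,0,-1,0,0,3.4,-0.24,-1.66,0,-1,0,0,3.4,-0.24,-1.66,0,-1,0,0,0,0,0,0,-1],
)

```text
time: 6.57
ee_pos: [0.4529, 0.1299, 0.0204]
orientation: [[-0.993, 0.118, -0.0], [0.118, 0.993, -0.001], [0.0, -0.001, -1.0]]
wrist_force: [-0.0, -0.1, -2.3]
opening: 0.0047
finger_force: 45.0
```

Run:
```python
from h import *
a,P=cloud("top"); save(a,'top2.png'); np.savez('s2.npz',a=a,P=P)
R=P[205:320,190:340].reshape(-1,3); R=R[(R[:,2]>.047)&(R[:,2]<.062)]
r=cv2.minAreaRect(R[:,:2].astype(np.float32));print(len(R),r)
cv2.imwrite('pics/crop2.png',cv2.resize(a[100:300,170:400,::-1],None,fx=3,fy=3,interpolation=cv2.INTER_CUBIC))
```

```text
447 ((0.462444007396698, -0.008321359753608704), (0.27529793977737427, 0.21062691509723663), 85.16400146484375)
```

View pics/crop2.png

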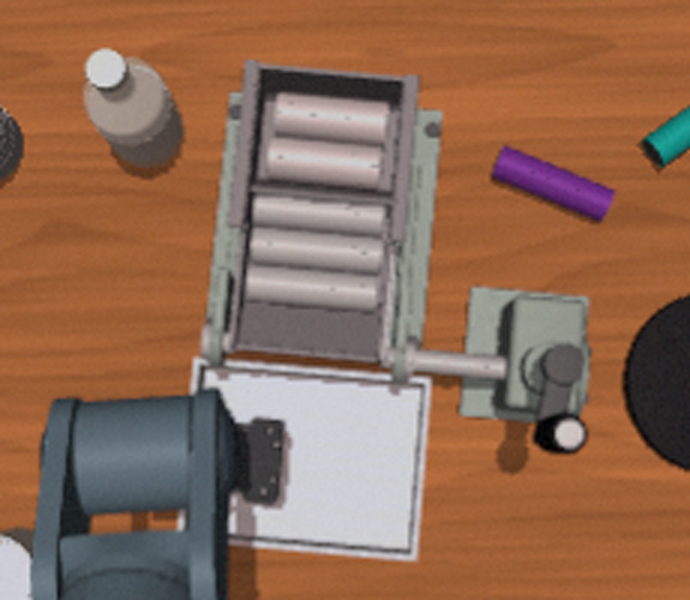

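The crop shows the tray square in front of the tipper: back rim from (195,365) to (430,380), centred on the tote. I'll release it and lift, then re-measure the sleeve.

move_arm(
  commands=[0,0,0,0,0,0,0,0,0,0,0,0,0,0,0,0,0,0,0,0,0,0,0,0,0,0,0,0,0,0,0,0,0,0,0,0,0,0,0,0,0,0,0,0,0,0,0,3,0,0,0,0,0,0,4,0,0,0,0,0,0,4,0,0,0,0,0,0,4,0.5,0,0,0,0,0,4,1],
)

```text
schema error: expected 1 to 10 rows
```

move_arm(
  commands=[0,0,0,0,0,4,1,0,0,0,0,0,4,1,0,0,-7,0,0,4,1,0,0,-7,0,0,4,1,0,0,-7,0,-3,0,1,0,0,-7,0,-3,0,1,0,0,-7,0,-3,0,1,0,0,-7,0,-3,0,1,0,0,-7,0,-3,0,1,0,0,-7,0,-3,0,1],
)

```text
time: 7.45
ee_pos: [0.4536, -0.0493, 0.181]
orientation: [[-0.452, 0.892, 0.001], [0.892, 0.452, -0.0], [-0.001, 0.001, -1.0]]
wrist_force: [0.4, 0.7, -0.4]
opening: 0.0678
finger_force: 0.0
```

Run:
```python
from h import *
from scipy.optimize import least_squares
def circ(R,r):
    f=least_squares(lambda c:np.hypot(R[:,0]-c[0],R[:,1]-c[1])-r,np.median(R[:,:2],0),loss='soft_l1',f_scale=.002);return f.x.round(4),round(float(np.median(abs(f.fun))),4)
s=np.load('s0.npz');Q=s['Q'];b=s['b'];P=s['P']
R=Q[145:200,205:240].reshape(-1,3)
for z0,z1 in((.212,.235),(.235,.26),(.26,.288),(.289,.31)):
    k=R[(R[:,2]>z0)&(R[:,2]<z1)];print(z0,len(k),k[:,:2].min(0).round(4),k[:,:2].max(0).round(4),circ(k,.0145))
R=P[225:265,335:378].reshape(-1,3);k=R[(R[:,2]>.22)&(R[:,2]<.287)];print('top side',len(k),circ(k,.0145))
a,P=cloud("top");np.savez('s3.npz',a=a,P=P)
R=P[205:320,190:340].reshape(-1,3); R=R[(R[:,2]>.047)&(R[:,2]<.062)]
R=R[(R[:,0]<.54)]
print('tray',R[:,:2].min(0),R[:,:2].max(0),cv2.minAreaRect(R[:,:2].astype(np.float32)))
R=P[195:275,210:340].reshape(-1,3);print('lip z',)
```

```text
0.212 65 [ 0.4582 -0.1805] [ 0.4746 -0.1527] (array([ 0.4573, -0.1663]), 0.001)
0.235 78 [ 0.4559 -0.18  ] [ 0.4747 -0.1525] (array([ 0.4573, -0.1661]), 0.0008)
0.26 94 [ 0.457  -0.1802] [ 0.4741 -0.152 ] (array([ 0.4573, -0.1659]), 0.0007)
0.289 54 [ 0.4515 -0.1778] [ 0.4714 -0.1541] (array([ 0.4511, -0.1665]), 0.0034)
top side 70 (array([ 0.4579, -0.166 ]), 0.0002)
tray [ 0.35158985 -0.15030467] [0.53997361 0.24120882] ((0.44559574127197266, 0.04555326700210571), (0.39109623432159424, 0.18812516331672668), 89.81063079833984)
lip z
```

The first call was refused because it had 11 rows, so the lift started while the fingers were still opening. I need to check the tray.

Run:
```python
from h import *
s=np.load('s3.npz');a=s['a'];P=s['P']
b,Q=cloud("scene")
cv2.imwrite('pics/crop3.png',np.hstack([cv2.resize(a[170:330,150:390,::-1],(480,320)),cv2.resize(b[120:300,170:440,::-1],(480,320))])[:, :])
im=cv2.imread('pics/crop3.png'); cv2.imwrite('pics/crop3.png',cv2.resize(im,(800,267)))
np.savez('s3b.npz',b=b,Q=Q)
```

```text
(no output)
```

View pics/crop3.png

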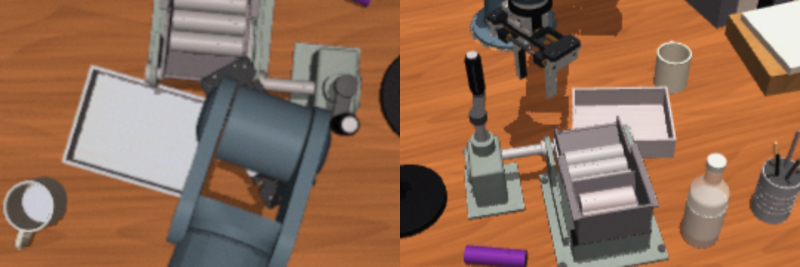

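The tray is flat on the bench, but it was dragged left and turned (left part at crop (130,130)). It missed the mug. I'll measure it and re-grip.

Run:
```python
from h import *
s=np.load('s3b.npz');Q=s['Q'];P=np.load('s3.npz')['P']
R=Q[170:235,275:365].reshape(-1,3);R=R[(R[:,2]>.046)&(R[:,2]<.062)&(R[:,1]>-.06)&(R[:,0]<.52)]
print('scene',len(R),cv2.minAreaRect(R[:,:2].astype(np.float32)),R.min(0),R.max(0))
T=P[195:300,180:270].reshape(-1,3);T=T[(T[:,2]>.046)&(T[:,2]<.062)&(T[:,1]>-.02)&(T[:,0]<.53)]
print('top',len(T),T.min(0),T.max(0))
c=cv2.boxPoints(cv2.minAreaRect(np.vstack([R,T])[:,:2].astype(np.float32)));print(c, cv2.minAreaRect(np.vstack([R,T])[:,:2].astype(np.float32)))
# left edge line from the top view
L=T[T[:,1]>.1]; print(L[np.argmax(L[:,1])],L[np.argmax(L[:,0])])
M=P[265:330,140:195].reshape(-1,3);M=M[(M[:,2]>.08)&(M[:,2]<.1)];print('mug',cv2.minAreaRect(M[:,:2].astype(np.float32)))
```

```text
scene 304 ((0.4198981523513794, 0.16209276020526886), (0.2595100402832031, 0.16260553896427155), 74.03252410888672) [0.34959437 0.01583815 0.0460613 ] [0.51879588 0.30781977 0.05931564]
top 369 [0.32832302 0.02993793 0.04604251] [0.52877971 0.26846969 0.06130374]
[[0.32403874 0.30192092]
 [0.35412914 0.00484952]
 [0.5476306  0.02444932]
 [0.5175402  0.32152072]] ((0.435834676027298, 0.16318511962890625), (0.19449160993099213, 0.2985914349555969), 5.7837748527526855)
[0.3799477  0.26846969 0.04992647] [0.52877971 0.21055761 0.05147762]
mug ((0.3481895625591278, 0.2924460768699646), (0.07732629030942917, 0.07861918210983276), 34.387996673583984)
```

move_arm(
  commands=[0,0,6.97,0,3.58,0,1,0,0,6.97,0,3.58,0,1,0,0,6.97,0,3.58,0,1,0,0,6.97,0,3.58,0,1,0,0,6.97,0,3.58,0,1,0,0,6.97,0,3.58,0,1,0,0,0,0,3.58,0,1,0,0,0,0,3.58,0,1,0,0,0,0,0,-3.5,1,0,0,0,0,0,0,1],
)

```text
time: 8.38
ee_pos: [0.4491, 0.2399, 0.1408]
orientation: [[-0.936, 0.353, -0.008], [0.353, 0.936, -0.002], [0.007, -0.005, -1.0]]
wrist_force: [-0.8, 0.0, -1.7]
opening: 0.0943
finger_force: 0.0
```

Run:
```python
from h import *
a,P=cloud("top"); b,Q=cloud("scene");np.savez('s4.npz',a=a,P=P,b=b,Q=Q)
R=P[205:300,180:330].reshape(-1,3);R=R[(R[:,2]>.046)&(R[:,2]<.062)&(R[:,0]<.54)&(R[:,0]>.3)]
print(len(R),cv2.minAreaRect(R[:,:2].astype(np.float32)))
for n,i in(('minx',R[:,0].argmin()),('maxx',R[:,0].argmax()),('miny',R[:,1].argmin()),('maxy',R[:,1].argmax())):print(n,R[i].round(4))
```

```text
426 ((0.45532745122909546, 0.12563034892082214), (0.20941415429115295, 0.1596461683511734), 72.27672576904297)
minx [0.3488 0.0524 0.055 ]
maxx [0.54   0.1408 0.0537]
miny [0.4989 0.0039 0.0549]
maxy [0.4632 0.2331 0.0496]
```

move_arm(
  commands=[0,0,2.9,2.4,-0.9,0,1,0,0,0,1.4,-0.5,0,1,0,0,0,0,0,-3.5,1,0,0,0,0,0,-3.5,1,0,0,0,0,0,-3.0,1,0,0,0,0,0,-2.0,1,0,0,0,0,0,0,-1,0,0,0,0,0,0,-1,0,0,0,0,0,0,-1,0,0,0,0,0,0,-1],
)

```text
time: 9.32
ee_pos: [0.4934, 0.224, 0.0282]
orientation: [[-0.95, 0.311, 0.004], [0.311, 0.95, 0.001], [-0.004, 0.002, -1.0]]
wrist_force: [0.2, -0.1, -0.8]
opening: 0.0707
finger_force: 0.0
```

move_arm(
  commands=[0,0,0,0,0,0,-1,0,0,0,0,0,0,-1,0,0,0,0,0,0,-1,0,0,0,0,0,0,-1,0,0,0,0,0,0,-1,0,0,0,0,0,0,-1,0,0,0,0,0,0,-1,0,0,0,0,0,0,-1,0,0,0,0,0,0,-1,0,0,0,0,0,0,-1],
)

```text
time: 10.15
ee_pos: [0.4912, 0.2236, 0.0254]
orientation: [[-0.951, 0.311, -0.0], [0.311, 0.951, -0.0], [0.0, -0.0, -1.0]]
wrist_force: [1.3, -0.9, -2.7]
opening: 0.0048
finger_force: 45.0
```

Run:
```python
from h import *
a,P=cloud("top"); b,Q=cloud("scene");np.savez('s5.npz',a=a,P=P,b=b,Q=Q)
R=P[205:300,190:330].reshape(-1,3);R=R[(R[:,2]>.046)&(R[:,2]<.062)&(R[:,0]<.54)&(R[:,0]>.3)&(R[:,1]<.12)]
print(len(R))
for n,i in(('minx',R[:,0].argmin()),('miny',R[:,1].argmin())):print(n,R[i].round(4))
```

```text
259
minx [0.3486 0.0499 0.0536]
miny [0.4989 0.0039 0.0542]
```

move_arm(
  commands=[0,0,0,-0.93,-0.93,0,-1,0,0,0,-0.93,-0.93,0,-1,0,0,0,-0.93,-0.93,0,-1,0,0,2.32,-0.16,-1.33,0,-1,0,0,2.32,-0.16,-1.33,0,-1,0,0,2.32,-0.16,-1.33,0,-1,0,0,2.32,-0.16,-1.33,0,-1,0,0,2.32,-0.16,-1.33,0,-1,0,0,0,0,0,0,-1,0,0,0,0,0,0,-1],
)

```text
time: 11.08
ee_pos: [0.4553, 0.1289, 0.0254]
orientation: [[-0.993, 0.115, -0.0], [0.115, 0.993, -0.0], [0.0, -0.0, -1.0]]
wrist_force: [-0.1, -1.2, -0.8]
opening: 0.0048
finger_force: 45.0
```

move_arm(
  commands=[0,0,0,0,0,0,0.3,0,0,0,0,0,0,0.3,0,0,0,0,0,0,0.3,0,0,0,0,0,0,0.3,0,0,0,0,0,0,0.3,0,0,0,0,0,0,0.3],
)

```text
time: 11.58
ee_pos: [0.4554, 0.1295, 0.0255]
orientation: [[-0.994, 0.113, 0.0], [0.113, 0.994, 0.0], [-0.0, 0.0, -1.0]]
wrist_force: [0.2, 0.6, 1.0]
opening: 0.0414
finger_force: 0.0
```

move_arm(
  commands=[0,0,0,0,0,2,0.3,0,0,0,0,0,3,0.3,0,0,0,0,0,4,1,0,0,0,0,0,4,1,0,0,0,0,0,4,1,0,0,0,0,0,4,1,0,0,0,0,0,4,1,0,0,0,0,0,4,1,0,0,-7,0,-1,4,1,0,0,-7,0,-2,0.5,1],
)

```text
time: 12.42
ee_pos: [0.4576, 0.1001, 0.3691]
orientation: [[-0.936, 0.353, 0.013], [0.353, 0.936, 0.0], [-0.012, 0.005, -1.0]]
wrist_force: [0.2, 0.1, 0.7]
opening: 0.0939
finger_force: 0.0
```

move_arm(
  commands=[0,0,-7,0,-3,0,1,0,0,-7,0,-3,0,1,0,0,-7,0,-3,0,1,0,0,-7,0,-3,0,1,0,0,-7,0,-3,0,1,0,0,-7,0,-3,0,1,0,0,-7,0,-3,0,1,0,0,-7,0,-3,0,1,0,0,-7,0,-2,0,1,0,0,-6.5,0,0,0,1],
)

```text
time: 13.25
ee_pos: [0.4549, -0.1637, 0.3599]
orientation: [[0.01, 1.0, -0.001], [1.0, -0.01, -0.0], [-0.0, -0.001, -1.0]]
wrist_force: [0.2, 0.3, 0.5]
opening: 0.0942
finger_force: 0.0
```

Run:
```python
from h import *
a,P=cloud("top"); b,Q=cloud("scene");np.savez('s6.npz',a=a,P=P,b=b,Q=Q)
R=P[205:310,190:330].reshape(-1,3);R=R[(R[:,2]>.046)&(R[:,2]<.062)&(R[:,0]<.50)&(R[:,0]>.3)]
print('top',len(R),cv2.minAreaRect(R[:,:2].astype(np.float32)))
R=Q[150:235,240:380].reshape(-1,3);R=R[(R[:,2]>.046)&(R[:,2]<.062)&(R[:,0]<.53)&(R[:,0]>.3)&(R[:,1]<.25)]
print('scene',len(R),cv2.minAreaRect(R[:,:2].astype(np.float32)))
cv2.imwrite('pics/c6.png',np.hstack([cv2.resize(a[150:320,160:400,::-1],(400,283)),cv2.resize(b[120:310,150:418,::-1],(400,283))]))
```

```text
top 409 ((0.434870183467865, 0.026943668723106384), (0.20809486508369446, 0.15240292251110077), 83.5206527709961)
scene 302 ((0.4385976195335388, 0.02684275060892105), (0.21116898953914642, 0.16531234979629517), 83.83914184570312)
```

View pics/c6.png

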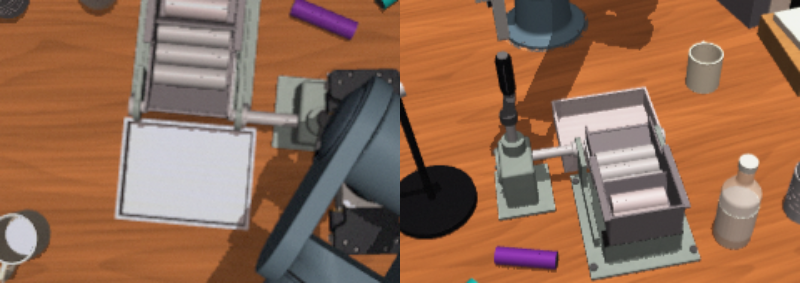

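The tray is now flat and squared under the lip, centred at about (0.439, 0.027) and 6 mm from dock. Next I'll take the sleeve.

move_arm(
  commands=[0,0,0,0.25,-0.2,-3.3,1,0,0,0,0,0,-3.3,1,0,0,0,0,0,-3.3,1,0,0,0,0,0,-3.3,-1,0,0,0,0,0,0,-1,0,0,0,0,0,0,-1,0,0,0,0,0,0,-1,0,0,0,0,0,0,-1,0,0,0,0,0,0,-1,0,0,0,0,0,0,-1],
  grip_force=55,
)

```text
time: 14.18
ee_pos: [0.4587, -0.1631, 0.2303]
orientation: [[-0.0, 1.0, 0.003], [1.0, 0.0, -0.002], [-0.002, 0.003, -1.0]]
wrist_force: [0.0, -0.0, -0.3]
opening: 0.0505
finger_force: 0.0
```

move_arm(
  commands=[0,0,0,0,0,0,-1,0,0,0,0,0,0,-1,0,0,0,0,0,0,-1,0,0,0,0,0,0,-1,0,0,0,0,0,0,-1,0,0,0,0,0,0,-1],
)

```text
time: 14.68
ee_pos: [0.4588, -0.1628, 0.2287]
orientation: [[0.0, 1.0, 0.003], [1.0, -0.0, -0.0], [-0.0, 0.003, -1.0]]
wrist_force: [6.2, -1.3, -0.8]
opening: 0.0287
finger_force: 55.0
```

Run:
```python
from h import *
np.set_printoptions(precision=4,suppress=True)
o=status.observe();print(o['ee_pos'],o['qpos'],o['wrist_force'],o['finger_force'],o['opening'])
# relative arc steps (cm) from crank phi0, 12 deg per row, yaw -6.5, r=55
c=np.array([.5115,-.181])
r=o['ee_pos'][:2]-c;print('r',np.hypot(*r),'phi(deg)',np.degrees(np.arctan2(r[1],r[0]))-173.5)
```

```text
[ 0.4588 -0.1628  0.2287] [-0.5751 -0.1706  1.9425  0.0012  1.3674 -0.5753] [ 6.1704 -1.2514 -0.7802] 54.99924838542938 0.02866551798653456
r 0.0557956769337164 phi(deg) -12.590147389653907
```

```bash
cat > arc.py <<'E'
import numpy as np,sys
def arc(a0,step,n,r=5.5,e=(0,0)):
    a=np.radians(a0+step*np.arange(n+1)); d=r*np.c_[np.diff(np.cos(a)),np.diff(np.sin(a))]
    d[0]+=e; return d.round(2)
if __name__=='__main__':
    a0,s,n=map(float,sys.argv[1:4]); e=tuple(map(float,sys.argv[4:6])) if len(sys.argv)>5 else (0,0)
    d=arc(a0,s,int(n),e=e); print(', '.join(f'0, 0, 0, {x:g}, {y:g}, 0, -1' for x,y in d), 'sum',d.sum(0))
E
python3 arc.py 164.5 8 6
```

```text
0, 0, 0, -0.15, -0.75, 0, -1, 0, 0, 0, -0.05, -0.77, 0, -1, 0, 0, 0, 0.06, -0.76, 0, -1, 0, 0, 0, 0.17, -0.75, 0, -1, 0, 0, 0, 0.27, -0.72, 0, -1, 0, 0, 0, 0.37, -0.67, 0, -1 sum [ 0.67 -4.42]
```

move_arm(
  commands=[0,0,0,-0.15,-0.75,0,-1,0,0,0,-0.05,-0.77,0,-1,0,0,0,0.06,-0.76,0,-1,0,0,0,0.17,-0.75,0,-1,0,0,0,0.27,-0.72,0,-1,0,0,0,0.37,-0.67,0,-1,0,0,0,0,0,0,-1],
)

```text
time: 15.27
ee_pos: [0.4662, -0.2057, 0.2287]
orientation: [[0.0, 1.0, 0.003], [1.0, -0.0, 0.004], [0.004, 0.003, -1.0]]
wrist_force: [7.4, 6.1, 0.7]
opening: 0.0284
finger_force: 55.0
```

Run:
```python
from h import *
np.set_printoptions(precision=4,suppress=True)
o=status.observe();print(o['ee_pos'],o['wrist_force'],o['finger_force'],o['opening'])
from scipy.optimize import least_squares
b,Q=cloud("scene")
R=Q[120:215,190:250].reshape(-1,3);R=R[(R[:,2]>.258)&(R[:,2]<.288)&(R[:,0]<.53)]
print(len(R)); print(np.unique(R.round(3),axis=0)[::max(1,len(R)//12)])
```

```text
[ 0.4662 -0.2057  0.2287] [7.4245 6.0948 0.7465] 54.99963641166687 0.028392851236819
61
[[ 0.473 -0.222  0.259]
 [ 0.478 -0.218  0.269]
 [ 0.489 -0.214  0.274]
 [ 0.49  -0.207  0.27 ]
 [ 0.49  -0.202  0.271]
 [ 0.491 -0.214  0.262]
 [ 0.491 -0.204  0.272]
 [ 0.492 -0.215  0.27 ]
 [ 0.492 -0.209  0.261]
 [ 0.492 -0.201  0.279]
 [ 0.493 -0.207  0.261]
 [ 0.493 -0.199  0.28 ]
 [ 0.494 -0.2    0.27 ]]
```

```bash
python3 arc.py 212.5 12 10 .1 0; python3 arc.py 332.5 12 10;python3 arc.py 92.5 12 10
```

```text
0, 0, 0, 0.82, -0.9, 0, -1, 0, 0, 0, 0.89, -0.73, 0, -1, 0, 0, 0, 1.02, -0.53, 0, -1, 0, 0, 0, 1.11, -0.31, 0, -1, 0, 0, 0, 1.15, -0.07, 0, -1, 0, 0, 0, 1.14, 0.17, 0, -1, 0, 0, 0, 1.08, 0.4, 0, -1, 0, 0, 0, 0.97, 0.62, 0, -1, 0, 0, 0, 0.82, 0.81, 0, -1, 0, 0, 0, 0.63, 0.96, 0, -1 sum [9.63 0.42]
0, 0, 0, 0.42, 1.07, 0, -1, 0, 0, 0, 0.19, 1.13, 0, -1, 0, 0, 0, -0.05, 1.15, 0, -1, 0, 0, 0, -0.29, 1.11, 0, -1, 0, 0, 0, -0.51, 1.03, 0, -1, 0, 0, 0, -0.72, 0.9, 0, -1, 0, 0, 0, -0.89, 0.73, 0, -1, 0, 0, 0, -1.02, 0.53, 0, -1, 0, 0, 0, -1.11, 0.31, 0, -1, 0, 0, 0, -1.15, 0.07, 0, -1 sum [-5.13  8.03]
0, 0, 0, -1.14, -0.17, 0, -1, 0, 0, 0, -1.08, -0.4, 0, -1, 0, 0, 0, -0.97, -0.62, 0, -1, 0, 0, 0, -0.82, -0.81, 0, -1, 0, 0, 0, -0.63, -0.96, 0, -1, 0, 0, 0, -0.42, -1.07, 0, -1, 0, 0, 0, -0.19, -1.13, 0, -1, 0, 0, 0, 0.05, -1.15, 0, -1, 0, 0, 0, 0.29, -1.11, 0, -1, 0, 0, 0, 0.51, -1.03, 0, -1 sum [-4.4  -8.45]
```

move_arm(
  commands=[0,0,0,0.82,-0.9,0,-1,0,0,0,0.89,-0.73,0,-1,0,0,0,1.02,-0.53,0,-1,0,0,0,1.11,-0.31,0,-1,0,0,0,1.15,-0.07,0,-1,0,0,0,1.14,0.17,0,-1,0,0,0,1.08,0.4,0,-1,0,0,0,0.97,0.62,0,-1,0,0,0,0.82,0.81,0,-1,0,0,0,0.63,0.96,0,-1],
)

```text
time: 16.15
ee_pos: [0.5597, -0.2036, 0.2287]
orientation: [[0.0, 1.0, -0.005], [1.0, -0.001, -0.002], [-0.002, -0.005, -1.0]]
wrist_force: [-6.4, -3.2, 2.9]
opening: 0.0281
finger_force: 55.0
```

move_arm(
  commands=[0,0,0,0.42,1.07,0,-1,0,0,0,0.19,1.13,0,-1,0,0,0,-0.05,1.15,0,-1,0,0,0,-0.29,1.11,0,-1,0,0,0,-0.51,1.03,0,-1,0,0,0,-0.72,0.9,0,-1,0,0,0,-0.89,0.73,0,-1,0,0,0,-1.02,0.53,0,-1,0,0,0,-1.11,0.31,0,-1,0,0,0,-1.15,0.07,0,-1],
)

```text
time: 16.98
ee_pos: [0.5105, -0.1206, 0.2288]
orientation: [[-0.001, 1.0, 0.004], [1.0, 0.001, 0.003], [0.003, 0.004, -1.0]]
wrist_force: [6.1, 3.5, -0.1]
opening: 0.0285
finger_force: 55.0
```

```bash
python3 - <<'E'
from h import *
np.set_printoptions(precision=4,suppress=True)
o=status.observe();print(o['ee_pos'],o['wrist_force'],o['finger_force'],o['opening'])
E
python3 arc.py 212.5 12 10
```

```text
[ 0.5105 -0.1206  0.2288] [ 6.1215  3.495  -0.0582] 54.99978303909302 0.028519494893888234
0, 0, 0, 0.72, -0.9, 0, -1, 0, 0, 0, 0.89, -0.73, 0, -1, 0, 0, 0, 1.02, -0.53, 0, -1, 0, 0, 0, 1.11, -0.31, 0, -1, 0, 0, 0, 1.15, -0.07, 0, -1, 0, 0, 0, 1.14, 0.17, 0, -1, 0, 0, 0, 1.08, 0.4, 0, -1, 0, 0, 0, 0.97, 0.62, 0, -1, 0, 0, 0, 0.82, 0.81, 0, -1, 0, 0, 0, 0.63, 0.96, 0, -1 sum [9.53 0.42]
```

move_arm(
  commands=[0,0,0,-1.14,-0.17,0,-1,0,0,0,-1.08,-0.4,0,-1,0,0,0,-0.97,-0.62,0,-1,0,0,0,-0.82,-0.81,0,-1,0,0,0,-0.63,-0.96,0,-1,0,0,0,-0.42,-1.07,0,-1,0,0,0,-0.19,-1.13,0,-1,0,0,0,0.05,-1.15,0,-1,0,0,0,0.29,-1.11,0,-1,0,0,0,0.51,-1.03,0,-1],
)

```text
time: 17.82
ee_pos: [0.4659, -0.2054, 0.2286]
orientation: [[-0.0, 1.0, 0.001], [1.0, 0.0, 0.005], [0.005, 0.001, -1.0]]
wrist_force: [4.6, 9.5, 2.4]
opening: 0.0288
finger_force: 55.0
```

```bash
python3 arc.py 212.5 8 10; python3 arc.py 292.5 8 5
```

```text
0, 0, 0, 0.46, -0.62, 0, -1, 0, 0, 0, 0.54, -0.55, 0, -1, 0, 0, 0, 0.61, -0.47, 0, -1, 0, 0, 0, 0.67, -0.38, 0, -1, 0, 0, 0, 0.71, -0.28, 0, -1, 0, 0, 0, 0.75, -0.18, 0, -1, 0, 0, 0, 0.76, -0.07, 0, -1, 0, 0, 0, 0.77, 0.03, 0, -1, 0, 0, 0, 0.75, 0.14, 0, -1, 0, 0, 0, 0.73, 0.24, 0, -1 sum [ 6.75 -2.14]
0, 0, 0, 0.69, 0.34, 0, -1, 0, 0, 0, 0.63, 0.43, 0, -1, 0, 0, 0, 0.57, 0.52, 0, -1, 0, 0, 0, 0.49, 0.59, 0, -1, 0, 0, 0, 0.4, 0.65, 0, -1 sum [2.78 2.53]
```

move_arm(
  commands=[0,0,0,0.46,-0.62,0,-1,0,0,0,0.54,-0.55,0,-1,0,0,0,0.61,-0.47,0,-1,0,0,0,0.67,-0.38,0,-1,0,0,0,0.71,-0.28,0,-1,0,0,0,0.75,-0.18,0,-1,0,0,0,0.76,-0.07,0,-1,0,0,0,0.77,0.03,0,-1,0,0,0,0.75,0.14,0,-1,0,0,0,0.73,0.24,0,-1],
)

```text
time: 18.65
ee_pos: [0.5318, -0.2271, 0.2286]
orientation: [[-0.0, 1.0, -0.005], [1.0, 0.0, 0.003], [0.003, -0.005, -1.0]]
wrist_force: [-7.1, 4.7, 5.2]
opening: 0.029
finger_force: 55.0
```

move_arm(
  commands=[0,0,0,0.69,0.34,0,-1,0,0,0,0.63,0.43,0,-1,0,0,0,0.57,0.52,0,-1,0,0,0,0.49,0.59,0,-1,0,0,0,0.4,0.65,0,-1,0,0,0,0,0,0,-1,0,0,0,0,0,0,-1,0,0,0,0,0,0,-1,0,0,0,0,0,0,-1,0,0,0,0,0,0,-1],
)

```text
time: 19.48
ee_pos: [0.5604, -0.2026, 0.2287]
orientation: [[0.0, 1.0, -0.001], [1.0, -0.0, 0.001], [0.001, -0.001, -1.0]]
wrist_force: [-3.8, 3.9, 4.1]
opening: 0.0284
finger_force: 55.0
```

Run:
```python
from h import *
a,P=cloud("top"); b,Q=cloud("scene");np.savez('s7.npz',a=a,P=P,b=b,Q=Q)
cv2.imwrite('pics/c7.png',np.hstack([cv2.resize(a[110:310,190:350,::-1],(350,437)),cv2.resize(b[120:310,210:400,::-1],(437,437))]))
```

```text
(no output)
```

View pics/c7.png

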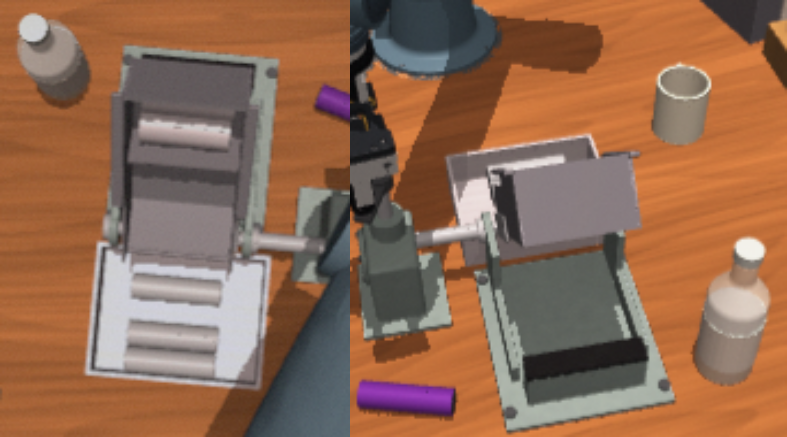

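All three tubes lie in the tray (crop (175,290), (172,335) and (170,360)). One roller is visible in the rear bay at (182,132), with the second presumably hidden under it. I'll wind back now.

```bash
python3 arc.py 332.5 -12 10; python3 arc.py 212.5 -12 10;python3 arc.py 92.5 -12 10; python3 arc.py 212.5 -7.8 5
```

```text
0, 0, 0, -0.63, -0.96, 0, -1, 0, 0, 0, -0.82, -0.81, 0, -1, 0, 0, 0, -0.97, -0.62, 0, -1, 0, 0, 0, -1.08, -0.4, 0, -1, 0, 0, 0, -1.14, -0.17, 0, -1, 0, 0, 0, -1.15, 0.07, 0, -1, 0, 0, 0, -1.11, 0.31, 0, -1, 0, 0, 0, -1.02, 0.53, 0, -1, 0, 0, 0, -0.89, 0.73, 0, -1, 0, 0, 0, -0.72, 0.9, 0, -1 sum [-9.53 -0.42]
0, 0, 0, -0.51, 1.03, 0, -1, 0, 0, 0, -0.29, 1.11, 0, -1, 0, 0, 0, -0.05, 1.15, 0, -1, 0, 0, 0, 0.19, 1.13, 0, -1, 0, 0, 0, 0.42, 1.07, 0, -1, 0, 0, 0, 0.63, 0.96, 0, -1, 0, 0, 0, 0.82, 0.81, 0, -1, 0, 0, 0, 0.97, 0.62, 0, -1, 0, 0, 0, 1.08, 0.4, 0, -1, 0, 0, 0, 1.14, 0.17, 0, -1 sum [4.4  8.45]
0, 0, 0, 1.15, -0.07, 0, -1, 0, 0, 0, 1.11, -0.31, 0, -1, 0, 0, 0, 1.02, -0.53, 0, -1, 0, 0, 0, 0.89, -0.73, 0, -1, 0, 0, 0, 0.72, -0.9, 0, -1, 0, 0, 0, 0.51, -1.03, 0, -1, 0, 0, 0, 0.29, -1.11, 0, -1, 0, 0, 0, 0.05, -1.15, 0, -1, 0, 0, 0, -0.19, -1.13, 0, -1, 0, 0, 0, -0.42, -1.07, 0, -1 sum [ 5.13 -8.03]
0, 0, 0, -0.36, 0.66, 0, -1, 0, 0, 0, -0.27, 0.7, 0, -1, 0, 0, 0, -0.17, 0.73, 0, -1, 0, 0, 0, -0.07, 0.75, 0, -1, 0, 0, 0, 0.03, 0.75, 0, -1 sum [-0.84  3.59]
```

move_arm(
  commands=[0,0,0,-0.63,-0.96,0,-1,0,0,0,-0.82,-0.81,0,-1,0,0,0,-0.97,-0.62,0,-1,0,0,0,-1.08,-0.4,0,-1,0,0,0,-1.14,-0.17,0,-1,0,0,0,-1.15,0.07,0,-1,0,0,0,-1.11,0.31,0,-1,0,0,0,-1.02,0.53,0,-1,0,0,0,-0.89,0.73,0,-1,0,0,0,-0.72,0.9,0,-1],
)

```text
time: 20.42
ee_pos: [0.4669, -0.2068, 0.2287]
orientation: [[0.001, 1.0, 0.006], [1.0, -0.001, 0.0], [0.0, 0.006, -1.0]]
wrist_force: [9.2, 3.5, -1.0]
opening: 0.0286
finger_force: 55.0
```

move_arm(
  commands=[0,0,0,-0.51,1.03,0,-1,0,0,0,-0.29,1.11,0,-1,0,0,0,-0.05,1.15,0,-1,0,0,0,0.19,1.13,0,-1,0,0,0,0.42,1.07,0,-1,0,0,0,0.63,0.96,0,-1,0,0,0,0.82,0.81,0,-1,0,0,0,0.97,0.62,0,-1,0,0,0,1.08,0.4,0,-1,0,0,0,1.14,0.17,0,-1],
)

```text
time: 21.25
ee_pos: [0.5103, -0.1205, 0.2287]
orientation: [[-0.001, 1.0, -0.001], [1.0, 0.001, 0.002], [0.002, -0.001, -1.0]]
wrist_force: [-2.4, 0.6, 5.1]
opening: 0.0288
finger_force: 55.0
```

move_arm(
  commands=[0,0,0,1.15,-0.07,0,-1,0,0,0,1.11,-0.31,0,-1,0,0,0,1.02,-0.53,0,-1,0,0,0,0.89,-0.73,0,-1,0,0,0,0.72,-0.9,0,-1,0,0,0,0.51,-1.03,0,-1,0,0,0,0.29,-1.11,0,-1,0,0,0,0.05,-1.15,0,-1,0,0,0,-0.19,-1.13,0,-1,0,0,0,-0.42,-1.07,0,-1],
)

```text
time: 22.08
ee_pos: [0.5608, -0.2019, 0.2286]
orientation: [[-0.001, 1.0, -0.003], [1.0, 0.001, 0.003], [0.003, -0.003, -1.0]]
wrist_force: [-7.4, 6.5, 7.7]
opening: 0.0286
finger_force: 55.0
```

move_arm(
  commands=[0,0,0,-0.63,-0.96,0,-1,0,0,0,-0.82,-0.81,0,-1,0,0,0,-0.97,-0.62,0,-1,0,0,0,-1.08,-0.4,0,-1,0,0,0,-1.14,-0.17,0,-1,0,0,0,-1.15,0.07,0,-1,0,0,0,-1.11,0.31,0,-1,0,0,0,-1.02,0.53,0,-1,0,0,0,-0.89,0.73,0,-1,0,0,0,-0.72,0.9,0,-1],
)

```text
time: 22.92
ee_pos: [0.4668, -0.2066, 0.2287]
orientation: [[0.0, 1.0, 0.004], [1.0, -0.0, 0.0], [0.0, 0.004, -1.0]]
wrist_force: [5.0, 1.8, 0.7]
opening: 0.0283
finger_force: 55.0
```

move_arm(
  commands=[0,0,0,-0.36,0.66,0,-1,0,0,0,-0.27,0.7,0,-1,0,0,0,-0.17,0.73,0,-1,0,0,0,-0.07,0.75,0,-1,0,0,0,0.03,0.75,0,-1,0,0,0,0,0,0,-1,0,0,0,0,0,0,-1],
)

```text
time: 23.5
ee_pos: [0.4575, -0.17, 0.2287]
orientation: [[-0.001, 1.0, 0.001], [1.0, 0.001, 0.002], [0.002, 0.001, -1.0]]
wrist_force: [3.2, 5.4, 4.9]
opening: 0.0283
finger_force: 55.0
```

Run:
```python
from h import *
a,P=cloud("top"); b,Q=cloud("scene");np.savez('s8.npz',a=a,P=P,b=b,Q=Q)
s=np.load('s0.npz')
# tote wall height vs start (slope along x of side walls + divider)
for n,A in(('start',s['P']),('now',P)):
    R=A[115:230,245:315].reshape(-1,3);R=R[(R[:,2]>.125)]
    for lo,hi in((.60,.64),(.66,.70),(.71,.75)):
        k=R[(R[:,0]>lo)&(R[:,0]<hi)];print(n,lo,len(k),np.percentile(k[:,2],[50,90,97]).round(4))
cv2.imwrite('pics/c8.png',np.hstack([cv2.resize(a[110:310,190:350,::-1],(350,437)),cv2.resize(b[120:310,210:400,::-1],(437,437))]))
```

```text
start 0.6 118 [0.1578 0.1622 0.1635]
start 0.66 249 [0.1585 0.162  0.163 ]
start 0.71 206 [0.1585 0.161  0.1624]
now 0.6 120 [0.1588 0.1627 0.1638]
now 0.66 274 [0.1592 0.1631 0.164 ]
now 0.71 243 [0.1599 0.1632 0.1642]
```

View pics/c8.png

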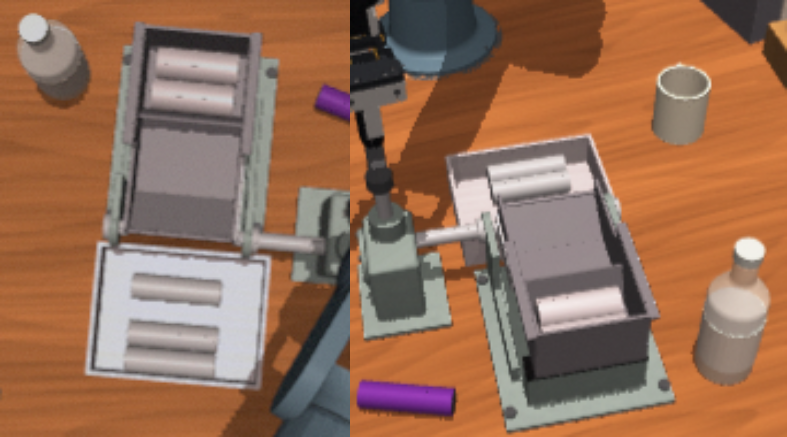

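The tote is level, with both rollers in the rear bay and all three tubes in the tray. I'll release, wait for the fingers to open, then lift.

move_arm(
  commands=[0,0,0,0,0,0,0.6,0,0,0,0,0,0,0.6,0,0,0,0,0,0,0.6,0,0,0,0,0,0,0.6,0,0,0,0,0,0,0.6,0,0,0,0,0,0,0.6,0,0,0,0,0,0,0.6],
)

```text
time: 24.18
ee_pos: [0.457, -0.1714, 0.2283]
orientation: [[0.0, 1.0, -0.0], [1.0, -0.0, 0.0], [0.0, -0.0, -1.0]]
wrist_force: [-0.1, 0.8, 0.1]
opening: 0.0714
finger_force: 0.0
```

move_arm(
  commands=[0,0,0,0,0,2,0.6,0,0,0,0,0,3,0.6,0,0,0,0,0,3.5,0.6,0,0,0,0,0,3.5,0.6,0,0,0,0,0,2,0.6,0,0,0,0,0,0,0.6,0,0,0,0,0,0,0.6],
)

```text
time: 24.77
ee_pos: [0.4574, -0.1715, 0.3692]
orientation: [[0.0, 1.0, 0.002], [1.0, -0.0, -0.001], [-0.001, 0.002, -1.0]]
wrist_force: [0.1, -0.5, -0.4]
opening: 0.075
finger_force: 0.0
```

Run:
```python
from h import *
from scipy.optimize import least_squares
a,P=cloud("top"); b,Q=cloud("scene")
R=Q[145:200,195:245].reshape(-1,3);k=R[(R[:,2]>.215)&(R[:,2]<.287)&(R[:,0]<.5)]
f=least_squares(lambda c:np.hypot(k[:,0]-c[0],k[:,1]-c[1])-.0145,np.median(k[:,:2],0),loss='soft_l1',f_scale=.002);print('sleeve',f.x)
r=f.x-[.5115,-.181];print('crank deg',np.degrees(np.arctan2(r[1],r[0]))%360-173.5)
T=P[205:310,190:330].reshape(-1,3);T=T[(T[:,2]>.048)&(T[:,2]<.06)&(T[:,0]<.50)&(T[:,0]>.3)];print('tray',cv2.minAreaRect(T[:,:2].astype(np.float32)))
print(status.observe()['ee_pos'],status.observe()['wrist_force'])
print(ticket.job_done())
```

```text
sleeve [ 0.45615927 -0.17354577]
crank deg -1.1713938043303358
tray ((0.43443816900253296, 0.0272178053855896), (0.2084071785211563, 0.1525794118642807), 83.71104431152344)
[ 0.4565949  -0.17094954  0.36641518] [0.14578078 0.32641145 0.51300439]
the job is handed in; nothing more can be done
None
```

The job is handed in, verdict not shown: by the cameras the three tubes are in the tray under the lip, both rollers are in the rear bay, the tote is level (crank about -1°) and the arm is clear; the tray slipped once when a refused call left it gripped during a lift, and I re-gripped and re-placed it before winding.

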